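# Close a drug kit and hold it square in the sealing station

## Robot

A 6-joint arm with a two-finger parallel gripper is mounted at the origin on a cart in front of the work surface, level with it; the furniture and walls round the work are solid. World frame = base frame: x ahead of the robot, y to its left, z up, the work surface at z = 0. Lengths are in m, angles in rad, forces in N, time in s.
With the tool pointing down it reaches from about 0.3 to 0.875 m from the base axis. Payload 6.4 kg.
Tool frame: the origin (TCP) lies at the very end of the fingers, on their centre line; the grasp point (between the pads) lies 19 mm behind it; z points along the fingers, y is the line along which they close (so a half turn about z gives the same grasp; the last joint's range is limited). The gripper opens to 85 mm and grips with 20 to 120 N. Pads are 22 mm wide; open, the fingers measure 114 mm over their backs; the gripper's body (76 mm by 85 mm) begins 54 mm behind the grasp point. The pads swing forward as they close: fully open they stand 13 mm farther back than shut.
Start: joints at [-1.508, 0.181, 1.607, -0, 1.354, -0.206], TCP at [0.153, -0.554, 0.231] pointing down, gripper open.
Joint ranges: [-2.99, 2.99], [-0.89, 2.07], [0.3, 2.58], [-1.14, 4.28], [0, 2.63], [-3.12, 3.12]. Speed limits (rad/s): [2.57, 2.57, 3.01, 3.14, 3.14, 3.14].

## Interface

Orientations are given as a unit quaternion [w, x, y, z].
In Python, from bench import ctrl gives the robot as it stands.
- The arm moves only by the shell command python3 jog.py 'ROWS'. ROWS is a JSON list of rows, 1 to 10 of them, each an object with the fields x, y, z (the shift in units of 50 mm), ax, ay, az (a rotation vector in units of 0.25 rad), finger_gap (the opening from 0.0 (shut) to 1.0 (fully open)); a field left out counts as zero (the opening has to be given); each row is the pose to reach, as a shift and turn from the pose commanded when the command began, along the tool's axes at that moment; what a row does not reach only later rows make up. A row lasts 1/8 s, in which the tool goes at most 0.0625 m and 0.188 rad, less where a joint would pass 70% of its speed; a pose out of reach is approached as far as the arm can. The fingers move at their own pace and stop on an object; the grip force is fixed at half the most. Time passes only in rows, so rows that do not move let the fingers close. It prints the time, the measured TCP pose, the force, the opening and the grip force at its end. Input that does not fit is refused with a message, and nothing moves.
- ctrl.get_obs(): the state, without advancing time (a new reading comes with each control period).
- ctrl.camera(name): name is "scene" or "top"; returns the picture (480x640x3 uint8, blue, green, red); there is no depth.
- ctrl.camera_params(name): a dict with "fovy" (degrees; the focal length in pixels is half the picture's height over the tangent of half this angle, whatever the lens; pixels are square), "cx", "cy" (the principal point, pixels), "dist" ([k1, k2, p1, p2, k3] as OpenCV has them; the pictures are not rectified), "view" (4x4, takes a point from world to camera coordinates). Camera axes: x right, y up, looking along -z (the intrinsics and any distortion apply to the point x, -y, -z); pixel columns grow to the right and rows downward; lengths in m; the calibration is good to about 2 mm. A picture is of the moment at which its call begins. camera_params takes no time and is no camera call.
- ctrl.hand_in(): hands the job in; it is judged then, once.
The state is a dict: "time_s": time; "q": joint angles; "dq": joint speeds; "joint_efforts": joint torques, N m; "eef_pos": TCP position; "eef_rot": TCP orientation; "wrist_force": force on the tool from outside, world axes, zero at the start; "torque": the same for the moment, N m; "opening": opening from 0.0 (shut) to 1.0 (fully open); "grasp_force": force on a finger pad.
Only numpy, scipy, OpenCV 4.12 (cv2) and the standard library are available. Lean on these libraries where they do the work, as an engineer would, in place of code of your own. Each camera call takes 0.05 s, during which the arm holds its last target. There are 200 camera calls.

## Task

Close the open drug kit: lower its loose lid onto the box, without dropping it, until it sits level on the rim all round. Then bring the closed kit, standing upright on the desk, into the corner of the sealing station, its long side against the longer fence and its end against the shorter one, pushing both sprung pins right in until the box itself touches both fences squarely. Finish while still holding it pressed there so that the seal can be stuck on, and leave the other things on the desk alone.

Things in the scene. Friction and masses are not known exactly. Their poses are not given: they have to be found in the camera images.
- kit_box: Open kit box of grey plastic, 104 long (its x) x 62 wide (y) x 54 mm high, 3 mm walls, rounded rim, mouth 98 x 56 mm; vials lie inside, 15 mm or more below the rim. About 0.4 kg. Origin: centre of its underside, z up; alike both ways round. Can be gripped across the 62 mm from above; fingertips 30 mm or more above the desk pass over the fences.
- kit_lid: Its loose lid, grey, right side up: plate 103 (its x) x 61 x 3 mm; below it a lip 93 x 51 mm, 8 mm deep, rounded at the foot, that drops into the box with 2.5 mm play a side; on top along x a grab bar 50 long, 12 wide, 17 mm high. Origin: centre of the lip's foot; plate underside at z = 8, bar top at 28 mm. Seated, its origin is 46 mm above the box's. Fits either way round. 60 g.
- station: Sealing station, fixed: L-shaped steel base, two smooth fences 24 mm high and 12 mm thick that form a square inner corner, a roll of seals behind the longer one. Origin: the inner corner at desk level; x points out through the longer fence, away from the robot; y along it, to the left. The kit belongs on bare desk at x < 0, y < 0; home, its centre is at x = -31, y = -52 mm, long side along y.
- seal_roll_top (a point): Top of the station's roll of white seals, 91 mm above the desk, the highest part of the station, at station x = 104, y = -52 mm. Roll 72 mm across. Behind the longer fence nothing taller than the fence stands nearer than 44 mm to its face.
- long_fence: The longer fence (160 mm), part of the station, same origin and axes. Its face, towards the robot, is the plane x = 0 of the station, from y = -8 to -168 mm (8 mm gap at the corner).
- short_fence: The shorter fence (90 mm), part of the station, same origin and axes. Its face, towards the robot's right, is the plane y = 0 of the station, from x = -8 to -98 mm.
- long_pin (a joint): Travel (m) of the sprung steel pin, 8 mm across, in the longer fence, 13 mm above the desk at station y = -52 mm. 0: free, standing 6 mm out of the face; 0.006: flush with the face. The spring pushes back with 1 N at first, 2.2 N when flush.
- short_pin (a joint): The same kind of pin in the shorter fence, 13 mm above the desk at station x = -31 mm; 0: free, 6 mm out; 0.006: flush.
- stapler: Bystander: the blue stapler, 145 x 36 x 59 mm high, standing on the desk, to be left where it stands. Origin: centre of its underside.
- ink_pad: Bystander: the flat red ink pad, 75 x 113 x 17 mm, standing on the desk, to be left where it stands. Origin: centre of its underside.
- rubber_stamp: Bystander: the wooden-handled rubber stamp, 27 x 55 x 76 mm high, standing on the desk, to be left where it stands. Origin: centre of its underside.
- mug_tea: Bystander: the green mug, 96 mm high, standing on the desk, to be left where it stands. Origin: centre of its underside.
- tape_dispenser: Bystander: the green tape dispenser, 150 x 38 x 86 mm high, standing on the desk, to be left where it stands. Origin: centre of its underside.

How it is judged:
By the outcome, as a careful person would: the job done as asked, in the order asked, and still so for the second after the job is handed in, while the arm keeps its last pose, push and grip.
It also fails if it takes over 72 s, if anything falls off the work surface, if the arm or the gripper's body presses on something with over 40 N, if the wrist force passes 120 N, or if a joint passes its speed limit or range.

## Working session

There is one attempt and no reset: what is moved stays moved. The work goes in short steps, Python scripts to look and compute and a shell command to move; the robot and the scene stay as the last step left them, time stands still between calls to the robot, and variables do not carry over. Pictures are saved under pics/ and viewed, at most 10 in all, crops included, and the job is handed in when it is done.

```bash
ls; mkdir -p pics; python3 - <<'E'
from bench import ctrl
import cv2
for n in("scene","top"):
    cv2.imwrite(f"pics/{n}0.png",ctrl.camera(n)); print(n,ctrl.camera_params(n))
o=ctrl.get_obs(); print(o)
E
```

```text
bench.py
jog.py
pics
scene {'fovy': 49.07087588779772, 'cx': 321.0326019293619, 'cy': 241.32954765220632, 'dist': array([0.05270812, 0.        , 0.        , 0.        , 0.        ]), 'view': array([[-0.82822011, -0.55999187,  0.02146029,  0.4965639 ],
       [ 0.37949464, -0.53226654,  0.75675369, -0.24152386],
       [-0.41235332,  0.63490269,  0.65334777, -1.03620392],
       [ 0.        ,  0.        ,  0.        ,  1.        ]])}
top {'fovy': 53.861487558799716, 'cx': 313.59964431553306, 'cy': 244.13735154776631, 'dist': array([-0.07387735,  0.        ,  0.        ,  0.        ,  0.        ]), 'view': array([[-0.0095381 , -0.99995213, -0.00218159,  0.08842747],
       [ 0.99684298, -0.00968037,  0.07880588, -0.5453242 ],
       [-0.07882322, -0.00142304,  0.99688759, -1.23847304],
       [ 0.        ,  0.        ,  0.        ,  1.        ]])}
{'time_s': 0.1, 'q': array([-1.50828346e+00,  1.81462601e-01,  1.60792068e+00, -1.02334131e-05,
        1.35382715e+00, -2.06269201e-01]), 'dq': array([-0.00223466, -0.00106751, -0.00203039,  0.00045214,  0.00240928,
        0.00148374]), 'joint_efforts': array([ 9.45951469e-04, -4.45877266e+01, -3.52235055e+01, -2.31828135e-04,
        4.20530123e-03, -2.85310229e-06]), 'eef_pos': array([ 0.15269369, -0.55382468,  0.23047047]), 'eef_rot': array([-8.07157549e-04,  9.90982636e-01,  1.33987913e-01,  5.31083431e-05]), 'wrist_force': array([0.69532083, 0.57270278, 0.3741382 ]), 'torque': array([-0.00669955,  0.01432625, -0.01725216]), 'grasp_force': 0.0, 'opening': 1.0052235098779667}
```

View pics/top0.png

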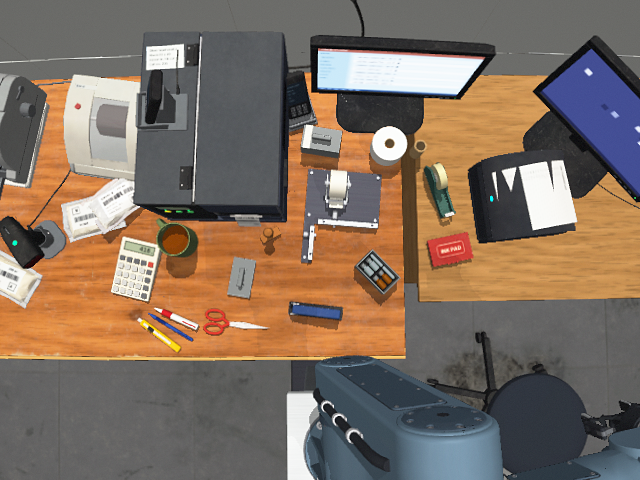

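View pics/scene0.png

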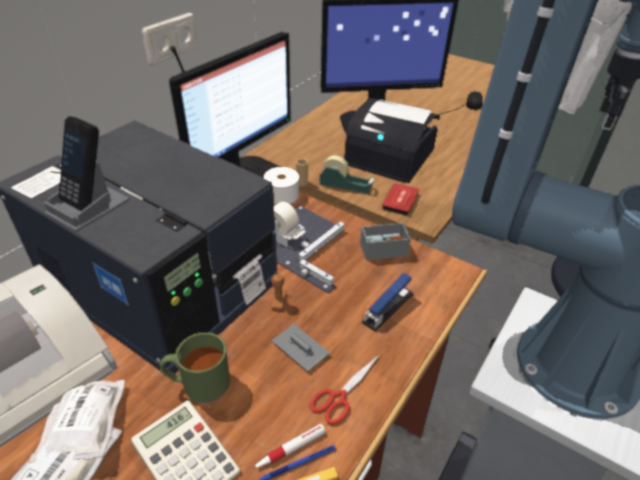

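The top view shows the lid at about (241,278), the open box at (378,272), the station corner near (313,225), the stapler at (315,311) and the stamp at (269,238). I'll enlarge this area.

```bash
cat > h.py <<'E'
import numpy as np, cv2
from bench import ctrl
from scipy.spatial.transform import Rotation as R
def K(p):
    f=240/np.tan(np.radians(p["fovy"]/2)); return np.array([[f,0,p["cx"]],[0,f,p["cy"]],[0,0,1]])
def px2w(n,uv,z):
    p=ctrl.camera_params(n); V=p["view"]
    u=cv2.undistortPoints(np.array(uv,float).reshape(-1,1,2),K(p),p["dist"]).reshape(-1,2)
    d=np.c_[u[:,0],-u[:,1],-np.ones(len(u))]@V[:3,:3]; c=-V[:3,:3].T@V[:3,3]
    return c+d*((np.broadcast_to(z,len(u))-c[2])/d[:,2])[:,None]
def w2px(n,P):
    p=ctrl.camera_params(n); V=p["view"]; F=np.diag([1,-1,-1.])
    r,_=cv2.Rodrigues(F@V[:3,:3]); return cv2.projectPoints(np.array(P,float).reshape(-1,1,3),r,F@V[:3,3],K(p),np.array(p["dist"]))[0].reshape(-1,2)
def crop(img,x0,y0,w,h,s,name):
    cv2.imwrite(name,cv2.resize(img[y0:y0+h,x0:x0+w],None,fx=s,fy=s,interpolation=cv2.INTER_CUBIC))
E
python3 - <<'E'
from h import *
im=cv2.imread("pics/top0.png")
crop(im,220,165,200,150,4,"pics/c0.png")
E
```

```text
(no output)
```

View pics/c0.png

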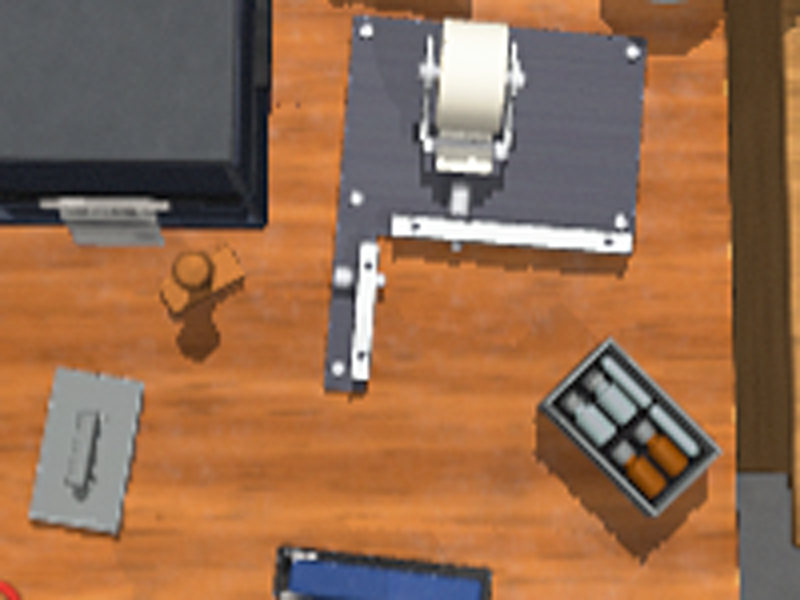

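The enlarged view gives usable corners for the lid plate, the box rim and both fences. I'll fit their poses from these.

```bash
cat >> h.py <<'E'
from scipy.optimize import least_squares
def fit(n,M,uv,g):
    M=np.array(M,float)
    def P(v):
        c,s=np.cos(v[2]),np.sin(v[2]); return np.c_[M[:,0]*c-M[:,1]*s+v[0],M[:,0]*s+M[:,1]*c+v[1],M[:,2]]
    r=least_squares(lambda v:(w2px(n,P(v))-uv).ravel(),g); return r.x,r.fun.reshape(-1,2)
def rect(a,b,z): return [(a,b,z),(a,-b,z),(-a,-b,z),(-a,b,z)]
def un(c,x0,y0,s): return (np.array(c,float)+.5)/s-.5+[x0,y0]
E
python3 - <<'E'
from h import *
np.set_printoptions(precision=4,suppress=True)
f=lambda c:un(c,220,165,4)
p=ctrl.camera_params("top")["view"];print("cam",-p[:3,:3].T@p[:3,3])
lid=f([(57,368),(143,380),(117,536),(31,522)])
print(px2w("top",lid,.011)); 
print("lid",*fit("top",rect(.0515,.0305,.011),lid,[.5,.2,0]))
box=f([(610,340),(720,450),(655,516),(540,405)])
print(px2w("top",box,.054))
print("box",*fit("top",[(.052,.031,.054),(-.052,.031,.054),(-.052,-.031,.054),(.052,-.031,.054)],box[[0,1,2,3]],[.55,-.05,-2.5]))
print("box2",*fit("top",rect(.052,.031,.054),box[[0,1,2,3]],[.55,-.05,.8]))
st=f([(392,214),(635,232),(632,254),(391,236),(361,241),(379,242),(368,381),(351,379)])
M=[(.012,-.008,.024),(.012,-.168,.024),(0,-.168,.024),(0,-.008,.024),(-.008,.012,.024),(-.008,0,.024),(-.098,0,.024),(-.098,.012,.024)]
print("st",*fit("top",M,st,[.6,0.08,0]))
o=ctrl.get_obs();print(o["eef_pos"],R.from_quat(o["eef_rot"],scalar_first=True).as_matrix())
E
cat >> h.py <<'E'
def go(x,y,z,yaw_y,px=None):
    """delta in tool axes to a tool-down pose with tool y at world yaw"""
    o=ctrl.get_obs(); A=R.from_quat(o["eef_rot"],scalar_first=True)
    ty=np.array([np.cos(yaw_y),np.sin(yaw_y),0]); tz=np.array([0,0,-1.]); T=R.from_matrix(np.c_[np.cross(ty,tz),ty,tz])
    print("delta",np.round(A.inv().apply(np.array([x,y,z])-o["eef_pos"]),4),"rot",np.round((A.inv()*T).as_rotvec(),4),"t",o["time_s"])
E
python3 -c "
from h import *
go(.42,-.15,.2,-1.302);go(.459,.278,.12,-1.735)"
```

```text
delta [ 0.3649 -0.3183  0.0311] rot [-0.0016 -0.0003 -0.    ] t 0.1
delta [ 0.5162 -0.7204  0.1118] rot [-0.0016  0.      0.433 ] t 0.1
```

Careful with the scale: shifts go in units of 50 mm and turns go in units of 0.25 rad. That gives: -0.44 m is -8.8, 0.4 m is 8, 0.433 rad is 1.732.

```bash
python3 jog.py '[{"x": 1,"y": -0.9,"finger_gap": 0.6},{"x": 2,"y": -1.8,"finger_gap": 0.6},{"x": 2.9,"y": -2.6,"finger_gap": 0.6},{"x": 3.8,"y": -3.4,"finger_gap": 0.6},{"x": 4.7,"y": -4.2,"az": 0.4,"finger_gap": 0.6},{"x": 5.6,"y": -5,"z": 0.2,"az": 0.8,"finger_gap": 0.6},{"x": 6.4,"y": -5.8,"z": 0.4,"az": 1.2,"finger_gap": 0.6},{"x": 7,"y": -6.8,"z": 0.6,"az": 1.6,"finger_gap": 0.6},{"x": 7.6,"y": -7.8,"z": 0.6,"az": 1.732,"finger_gap": 0.6},{"x": 8,"y": -8.8,"z": 0.6,"az": 1.732,"finger_gap": 0.6}]'; python3 -c "
from h import *
go(.459,.278,.12,-1.735)"
```

```text
time_s: 1.35
eef_pos: [0.4216, -0.0219, 0.201]
eef_rot: [-0.0, 0.997, -0.082, -0.0]
wrist_force: [1.0, -0.3, -0.3]
opening: 0.597
grasp_force: 0.0
delta [-0.0121 -0.302   0.0811] rot [-0.0002  0.0002 -0.0001] t 1.35
```

```bash
python3 jog.py '[{"x": -0.04,"y": -1.2,"finger_gap": 0.6},{"x": -0.08,"y": -2.4,"z": 0.2,"finger_gap": 0.6},{"x": -0.12,"y": -3.5,"z": 0.4,"finger_gap": 0.6},{"x": -0.16,"y": -4.6,"z": 0.8,"finger_gap": 0.6},{"x": -0.2,"y": -5.6,"z": 1.2,"finger_gap": 0.6},{"x": -0.242,"y": -6.04,"z": 1.6,"finger_gap": 0.5},{"x": -0.242,"y": -6.04,"z": 1.6,"finger_gap": 0.5},{"x": -0.242,"y": -6.04,"z": 1.6,"finger_gap": 0.5}]'; python3 - <<'E'
from h import *
o=ctrl.get_obs();im=ctrl.camera("top")
print(w2px("top",[o["eef_pos"]]))
crop(im,190,230,100,75,6,"pics/c1.png"); im=ctrl.camera("scene");u=w2px("scene",[[.459,.278,.03]])[0].astype(int);print(u)
cv2.imwrite("pics/s1.png",im); go(.459,.278,.0145,-1.735)
E
```

```text
time_s: 2.35
eef_pos: [0.4589, 0.2754, 0.1215]
eef_rot: [0.0, 0.997, -0.082, -0.0]
wrist_force: [0.1, 0.7, 0.7]
opening: 0.497
grasp_force: 0.0
[[235.32808776 277.20354443]]
[301 339]
delta [-0.0012 -0.0026  0.1077] rot [-0.0004 -0.0012 -0.0011] t 2.45
```

View pics/s1.png

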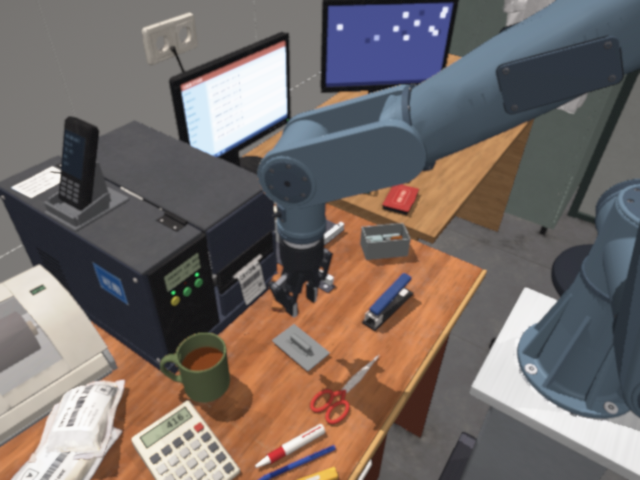

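The gripper hangs open above the lid, whose bar is at about (302,343), and the path down is clear. I'll descend.

Scaled: 0.107 m is 2.14, 0.1 m is 2.

```bash
python3 jog.py '[{"x": -0.02,"y": -0.052,"z": 1,"finger_gap": 0.5},{"x": -0.02,"y": -0.052,"z": 1.7,"finger_gap": 0.5},{"x": -0.02,"y": -0.052,"z": 2,"finger_gap": 0.5},{"x": -0.02,"y": -0.052,"z": 2.14,"finger_gap": 0.45},{"x": -0.02,"y": -0.052,"z": 2.14,"finger_gap": 0.45}]'; python3 - <<'E'
from h import *
crop(ctrl.camera("scene"),250,290,100,75,7,"pics/s2.png");go(.459,.278,.0145,-1.735)
E
```

```text
time_s: 3.08
eef_pos: [0.4592, 0.2787, 0.0151]
eef_rot: [-0.0, 0.997, -0.082, 0.001]
wrist_force: [0.3, -0.1, 0.2]
opening: 0.448
grasp_force: 0.0
delta [-0.0003  0.001   0.001 ] rot [-0.0009 -0.0018 -0.0003] t 3.125
```

View pics/s2.png

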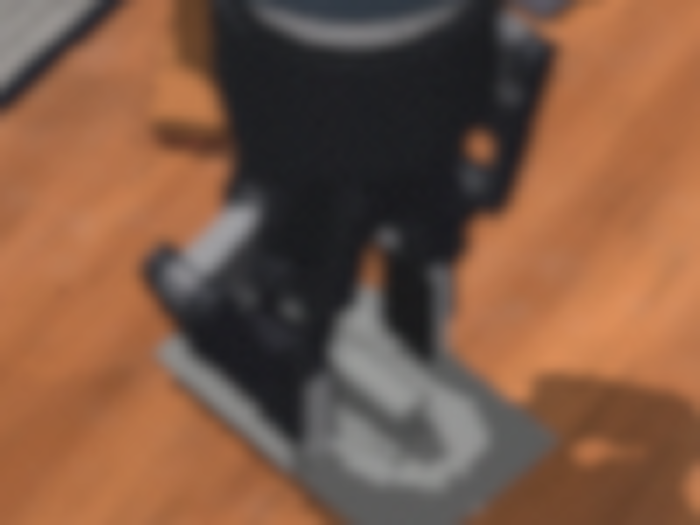

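The fingers stand either side of the bar, so I'll close them and lift a little.

```bash
python3 jog.py '[{"finger_gap": 0.0},{"finger_gap": 0.0},{"finger_gap": 0.0},{"finger_gap": 0.0},{"finger_gap": 0.0}]'; python3 jog.py '[{"z": -0.6,"finger_gap": 0.0},{"z": -1.6,"finger_gap": 0.0},{"z": -2.2,"finger_gap": 0.0},{"z": -2.2,"finger_gap": 0.0}]';  python3 -c "
from h import *
go(.471,-.0816,.12,-.80)"
```

```text
time_s: 3.75
eef_pos: [0.4593, 0.2791, 0.0156]
eef_rot: [-0.0, 0.997, -0.082, 0.001]
wrist_force: [-0.8, -0.8, 6.5]
opening: 0.118
grasp_force: 61.1
time_s: 4.25
eef_pos: [0.4604, 0.2795, 0.1273]
eef_rot: [-0.001, 0.997, -0.082, 0.003]
wrist_force: [0.6, 0.9, -1.0]
opening: 0.121
grasp_force: 60.3
delta [0.0694 0.3546 0.0066] rot [-2.000e-04 -6.400e-03 -9.347e-01] t 4.25
```

Scaled: 0.12 m is 2.4, 0.3546 m is 7.092, -0.6 rad is -2.4.

```bash
python3 jog.py '[{"x": 0.1,"y": 0.6,"az": -0.4,"finger_gap": 0},{"x": 0.2,"y": 1.4,"az": -0.8,"finger_gap": 0},{"x": 0.3,"y": 2.4,"az": -1.2,"finger_gap": 0},{"x": 0.5,"y": 3.4,"az": -1.6,"finger_gap": 0},{"x": 0.7,"y": 4.4,"az": -2,"finger_gap": 0},{"x": 0.9,"y": 5.4,"az": -2.4,"finger_gap": 0},{"x": 1.1,"y": 6.2,"az": -2.8,"finger_gap": 0},{"x": 1.3,"y": 6.8,"az": -3.2,"finger_gap": 0},{"x": 1.388,"y": 7.092,"az": -3.6,"finger_gap": 0},{"x": 1.388,"y": 7.092,"az": -3.74,"finger_gap": 0}]'; python3 - <<'E'
from h import *
o=ctrl.get_obs()
crop(ctrl.camera("scene"),335,190,100,75,8,"pics/s3.png");crop(ctrl.camera("top"),325,220,100,75,8,"pics/c3.png")
m=np.concatenate([cv2.imread("pics/s3.png")[:, :],]);go(.471,-.0816,.12,-.80)
E
```

```text
time_s: 5.5
eef_pos: [0.4681, -0.083, 0.123]
eef_rot: [-0.001, 0.927, 0.375, -0.001]
wrist_force: [-0.4, -0.0, 0.2]
opening: 0.118
grasp_force: 60.3
delta [0.0022 0.002  0.0032] rot [-0.0021  0.0006 -0.0009] t 5.6
```

View pics/s3.png

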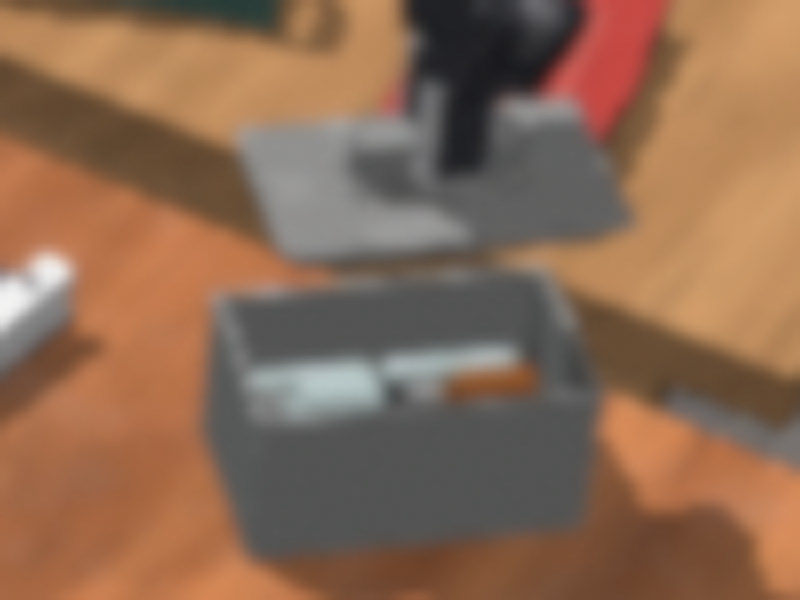

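View pics/c3.png

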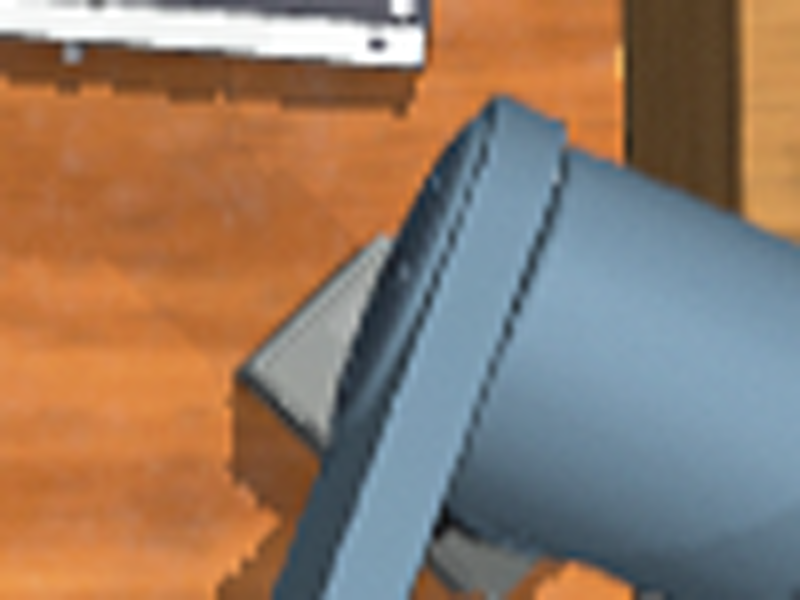

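In the scene crop the level lid hangs above the box: lid corners near (240,130), (575,98), (632,222), (290,262), rim corners near (215,298), (545,270), (598,395), (245,425). I'll fit both to get their relative offset.

```bash
python3 - <<'E'
from h import *
np.set_printoptions(precision=4,suppress=True)
f=lambda c:un(c,335,190,8)
# order: left-back(+x,-y..)= world +x side
zl=.1184
lid=f([(575,98),(632,222),(292,262),(240,130)])
box=f([(547,268),(600,393),(245,428),(213,297)])
for z,p in((zl,lid),(.054,box)):
    P=px2w("scene",p,z);print(P,P.mean(0))
M=lambda a,b,z:[(-a,-b,z),(-a,b,z),(a,b,z),(a,-b,z)]
for nm,a,b,z,p in(("lid",.0515,.0305,zl,lid),("box",.052,.031,.054,box)):
    for w in (0,):
        v,r=fit("scene",M(a,b,z),p,[.47,-.08,.77]);print(nm,v,"\n",r)
o=ctrl.get_obs();A=R.from_quat(o["eef_rot"],scalar_first=True).as_matrix();print(o["eef_pos"],np.arctan2(A[1,1],A[0,1])+np.pi/2)
t=un([(244,374),(388,238),(320,445)],325,220,8);print(px2w("top",t,zl))
E
```

```text
[[ 0.4533 -0.1359  0.1184]
 [ 0.4132 -0.0926  0.1184]
 [ 0.4824 -0.021   0.1184]
 [ 0.5252 -0.0653  0.1184]] [ 0.4685 -0.0787  0.1184]
[[ 0.4538 -0.1365  0.054 ]
 [ 0.4142 -0.0933  0.054 ]
 [ 0.4909 -0.0195  0.054 ]
 [ 0.5291 -0.0657  0.054 ]] [ 0.472  -0.0787  0.054 ]
lid [ 0.4686 -0.0788  0.783 ] 
 [[ 0.043  -0.2278]
 [ 1.2449  0.2055]
 [-0.5112 -0.1664]
 [-0.7878  0.0343]]
box [ 0.4721 -0.0788  0.7368] 
 [[-0.1956 -0.1171]
 [ 0.0392  0.8104]
 [ 0.7179 -0.138 ]
 [-0.5913 -0.5903]]
[ 0.468  -0.0817  0.1232] 0.7698539399107784
[[ 0.4829 -0.0182  0.1184]
 [ 0.5243 -0.0632  0.1184]
 [ 0.4609 -0.0412  0.1184]]
```

```bash
python3 -c "
from h import *
go(.4722,-.0824,.074,-.803)"
```

```text
delta [0.0026 0.0035 0.0492] rot [-0.0021  0.0006  0.0021] t 5.6
```

```bash
python3 jog.py '[{"x": 0.052,"y": 0.07,"z": 0.2,"ax": -0.008,"az": 0.008,"finger_gap": 0},{"x": 0.052,"y": 0.07,"z": 0.6,"ax": -0.008,"az": 0.008,"finger_gap": 0},{"x": 0.052,"y": 0.07,"z": 0.88,"ax": -0.008,"az": 0.008,"finger_gap": 0},{"x": 0.052,"y": 0.07,"z": 0.98,"ax": -0.008,"az": 0.008,"finger_gap": 0},{"x": 0.052,"y": 0.07,"z": 0.98,"ax": -0.008,"az": 0.008,"finger_gap": 0}]'; python3 - <<'E'
from h import *
a=cv2.resize(ctrl.camera("scene")[205:265,350:420],None,fx=8,fy=8,interpolation=cv2.INTER_CUBIC)
cv2.imwrite("pics/s4.png",a);go(.4722,-.0824,.074,-.803)
E
```

```text
time_s: 6.22
eef_pos: [0.473, -0.0829, 0.075]
eef_rot: [0.001, 0.927, 0.375, 0.0]
wrist_force: [0.6, 0.7, -0.8]
opening: 0.12
grasp_force: 60.3
delta [-0.0003 -0.0014  0.0014] rot [ 0.0022 -0.0001  0.001 ] t 6.275
```

View pics/s4.png

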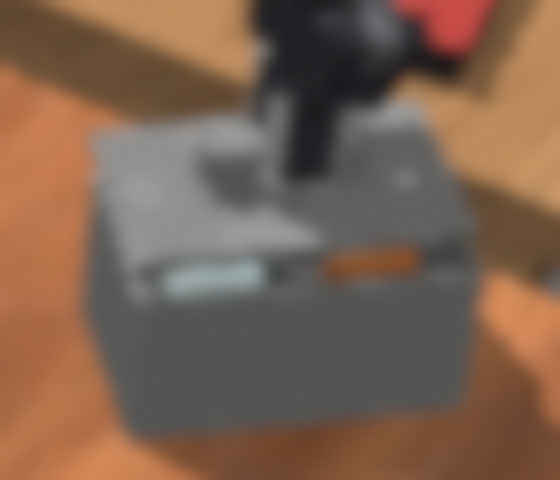

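The lid is just above the box, with its front edge from (140,263) to (470,238) and the rim from (130,297) to (478,270). I'll fit again at this height.

```bash
python3 - <<'E'
from h import *
np.set_printoptions(precision=4,suppress=True)
f=lambda c:un(c,350,205,8)
z=.0750-.0046
M=lambda a,b,z:[(-a,-b,z),(-a,b,z),(a,b,z),(a,-b,z)]
v,r=fit("scene",M(.0515,.0305,z),f([(420,103),(472,238),(143,263),(92,133)]),[.47,-.08,.77]);print("lid",v,"\n",r)
# box: visible: front-right rim, front-left rim, bottoms
Mb=[(-.052,.031,.054),(.052,.031,.054),(-.052,.031,0),(.052,.031,0)]
v,r=fit("scene",Mb,f([(480,272),(130,297),(468,400),(140,437)]),[.47,-.08,.77]);print("box",v,"\n",r)
print(f([(0,0)]), (w2px("scene",[(v[0],v[1],.054)])))
E
```

```text
lid [ 0.4732 -0.0777  0.7601] 
 [[ 0.3476  0.0963]
 [ 1.2306 -0.6152]
 [-1.0333  0.2995]
 [-0.5344  0.0703]]
box [ 0.4727 -0.0838  0.7569] 
 [[ 0.9068 -0.6129]
 [ 1.3163  0.248 ]
 [-0.5679  0.4461]
 [-1.7152 -0.1302]]
[[349.5625 204.5625]] [[385.5366 231.5017]]
```

Scaled: -0.001 m is -0.02, 0.007 m is 0.14.

```bash
python3 jog.py '[{"y": -0.02,"z": 0.06,"finger_gap": 0},{"y": -0.02,"z": 0.12,"finger_gap": 0},{"y": -0.02,"z": 0.14,"finger_gap": 0},{"y": -0.02,"z": 0.14,"finger_gap": 0}]';python3 jog.py '[{"z": 0.04,"finger_gap": 0},{"z": 0.06,"finger_gap": 0},{"z": 0.06,"finger_gap": 0}]'
```

```text
time_s: 6.78
eef_pos: [0.4725, -0.0825, 0.0683]
eef_rot: [0.001, 0.927, 0.375, 0.0]
wrist_force: [-0.1, 1.2, -0.9]
opening: 0.123
grasp_force: 60.3
time_s: 7.15
eef_pos: [0.4725, -0.083, 0.0655]
eef_rot: [0.001, 0.927, 0.375, 0.0]
wrist_force: [-2.4, -3.5, 2.8]
opening: 0.118
grasp_force: 60.7
```

The force pushes along the lid's -x, so I'll ease that way and go on down.

Scaled: -0.0015 m is -0.03.

```bash
python3 jog.py '[{"x": -0.03,"finger_gap": 0},{"x": -0.03,"finger_gap": 0}]';python3 jog.py '[{"z": 0.04,"finger_gap": 0},{"z": 0.06,"finger_gap": 0},{"z": 0.06,"finger_gap": 0}]'
```

```text
time_s: 7.4
eef_pos: [0.4713, -0.0831, 0.065]
eef_rot: [0.001, 0.927, 0.375, 0.0]
wrist_force: [0.5, 0.3, 0.1]
opening: 0.121
grasp_force: 60.3
time_s: 7.78
eef_pos: [0.4713, -0.0834, 0.0621]
eef_rot: [0.001, 0.927, 0.375, 0.0]
wrist_force: [-0.4, 0.0, 0.8]
opening: 0.124
grasp_force: 60.3
```

```bash
python3 jog.py '[{"z": 0.02,"finger_gap": 0},{"z": 0.02,"finger_gap": 0}]';python3 jog.py '[{"z": 0.02,"finger_gap": 0},{"z": 0.02,"finger_gap": 0}]';python3 -c "
from h import *
print(ctrl.get_obs()['torque'])"
```

```text
time_s: 8.02
eef_pos: [0.4715, -0.0835, 0.0615]
eef_rot: [0.001, 0.927, 0.375, 0.0]
wrist_force: [-1.0, 0.1, 2.3]
opening: 0.12
grasp_force: 60.7
time_s: 8.28
eef_pos: [0.4716, -0.0835, 0.0615]
eef_rot: [0.001, 0.927, 0.375, 0.0]
wrist_force: [-5.6, 1.8, 14.7]
opening: 0.121
grasp_force: 62.1
[0.40829319 0.93723584 0.01829499]
```

The lid is seated at the predicted height (0.0615). I'll ease off, release, rise and open wide.

```bash
python3 jog.py '[{"z": -0.02,"finger_gap": 0},{"z": -0.02,"finger_gap": 0.3},{"z": -0.02,"finger_gap": 0.4},{"z": -0.02,"finger_gap": 0.4},{"z": -0.6,"finger_gap": 0.4},{"z": -1.4,"finger_gap": 1.0},{"z": -1.7,"finger_gap": 1.0},{"z": -1.7,"finger_gap": 1.0}]'; python3 - <<'E'
from h import *
a=ctrl.camera("scene")[200:270,340:430]
cv2.imwrite("pics/s5.png",cv2.resize(a,None,fx=8,fy=8,interpolation=cv2.INTER_CUBIC));go(.4713,-.083,.038,-.803)
E
```

```text
time_s: 9.28
eef_pos: [0.4719, -0.0837, 0.1459]
eef_rot: [0.002, 0.927, 0.375, 0.001]
wrist_force: [0.4, 0.1, -0.6]
opening: 0.993
grasp_force: 0.0
delta [ 0.0003 -0.0002  0.1067] rot [0.0018 0.     0.001 ] t 9.325
```

View pics/s5.png

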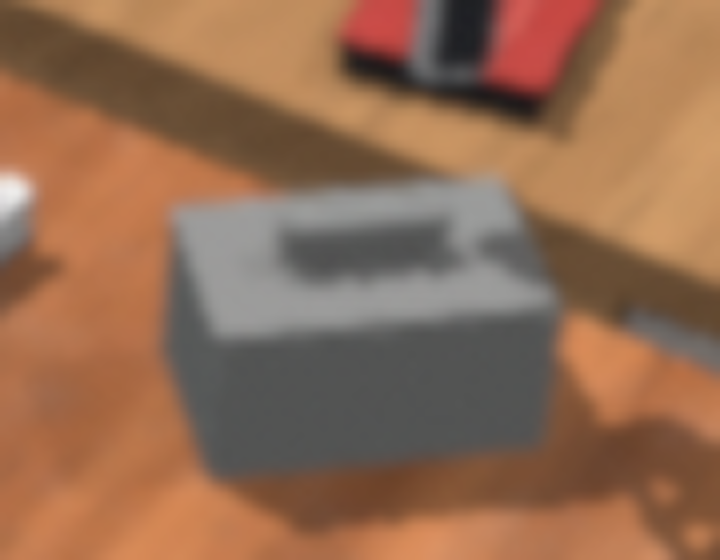

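The lid sits level and flush on the box, plate from (175,208) to (555,305). I'll lower the open gripper across the 62 mm.

Scaled: 0.1145 m is 2.29, 0.109 m is 2.18, 0.002 rad is 0.008.

```bash
python3 jog.py '[{"z": 1,"ax": 0.008,"finger_gap": 1},{"z": 1.8,"ax": 0.008,"finger_gap": 1},{"z": 2.18,"ax": 0.008,"finger_gap": 1},{"z": 2.29,"ax": 0.008,"finger_gap": 1},{"z": 2.29,"ax": 0.008,"finger_gap": 1}]';python3 jog.py '[{"finger_gap": 0.85},{"finger_gap": 0.78},{"finger_gap": 0.7},{"finger_gap": 0.0},{"finger_gap": 0.0},{"finger_gap": 0.0}]'
```

```text
time_s: 9.95
eef_pos: [0.4709, -0.0833, 0.0301]
eef_rot: [-0.001, 0.927, 0.375, -0.001]
wrist_force: [-0.9, 0.3, -0.0]
opening: 0.999
grasp_force: 0.0
time_s: 10.7
eef_pos: [0.472, -0.0837, 0.032]
eef_rot: [0.0, 0.927, 0.375, 0.0]
wrist_force: [-2.2, -0.2, 6.7]
opening: 0.708
grasp_force: 63.1
```

Scaled: -0.01 m is -0.2, -0.005 m is -0.1.

```bash
python3 jog.py '[{"z": -0.1,"finger_gap": 0},{"z": -0.2,"finger_gap": 0},{"z": -0.2,"finger_gap": 0}]'; python3 -c "
from h import *
print(ctrl.get_obs()['wrist_force']);go(.5512,.012,.042,-.087)"
```

```text
time_s: 11.08
eef_pos: [0.4716, -0.0836, 0.0411]
eef_rot: [0.0, 0.927, 0.375, 0.0]
wrist_force: [-0.6, 0.4, -4.7]
opening: 0.709
grasp_force: 66.8
[-0.64495307  0.35049766 -4.69516402]
delta [ 0.1237 -0.0133 -0.0009] rot [ 5.000e-04  0.000e+00 -7.149e-01] t 11.075
```

```bash
python3 jog.py '[{"az": -0.48,"finger_gap": 0},{"az": -1.04,"finger_gap": 0},{"az": -1.6,"finger_gap": 0},{"x": 0.4,"y": -0.04,"az": -2.12,"finger_gap": 0},{"x": 1,"y": -0.1,"az": -2.56,"finger_gap": 0},{"x": 1.6,"y": -0.16,"az": -2.8,"finger_gap": 0},{"x": 2.2,"y": -0.24,"az": -2.86,"finger_gap": 0},{"x": 2.474,"y": -0.266,"az": -2.86,"finger_gap": 0},{"x": 2.474,"y": -0.266,"az": -2.86,"finger_gap": 0}]'; python3 - <<'E'
from h import *
a=ctrl.camera("top")[190:280,270:390]
cv2.imwrite("pics/c6.png",cv2.resize(a,None,fx=6,fy=6,interpolation=cv2.INTER_CUBIC));go(.5512,.012,.032,-.087)
E
```

```text
time_s: 12.2
eef_pos: [0.5511, 0.0124, 0.0404]
eef_rot: [-0.0, 0.737, 0.676, -0.0]
wrist_force: [-1.1, 0.0, -4.7]
opening: 0.706
grasp_force: 66.8
delta [0.0002 0.0007 0.0083] rot [-0.0012  0.0003  0.0005] t 12.25
```

View pics/c6.png

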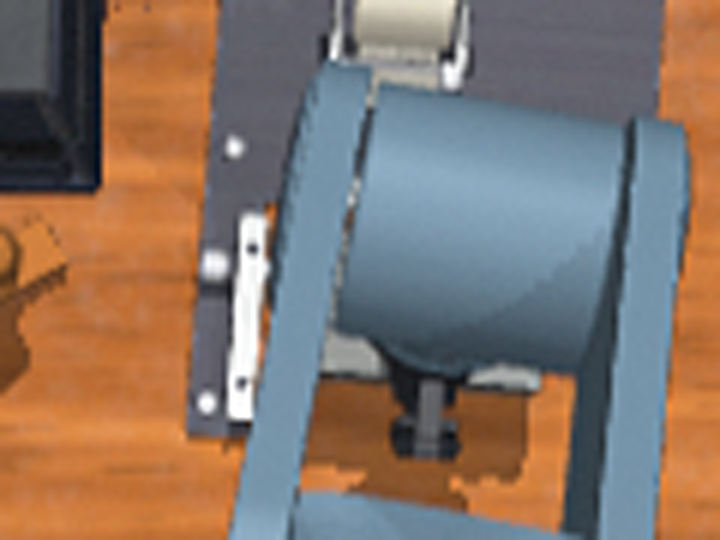

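The kit is held square at the pre-pose, with clear desk between it and the short fence at (245,315). I'll lower it until it touches the desk, then feel for the fences by force.

Scaled: 0.0085 m is 0.17, 0.008 m is 0.16, -0.001 rad is -0.004.

```bash
python3 jog.py '[{"z": 0.1,"ax": -0.004,"finger_gap": 0},{"z": 0.16,"ax": -0.004,"finger_gap": 0},{"z": 0.17,"ax": -0.004,"finger_gap": 0},{"z": 0.17,"ax": -0.004,"finger_gap": 0}]'; python3 jog.py '[{"y": 0.06,"finger_gap": 0},{"y": 0.12,"finger_gap": 0},{"y": 0.18,"finger_gap": 0},{"y": 0.18,"finger_gap": 0}]';python3 -c "
from h import *
print(ctrl.get_obs()['torque'])"
```

```text
time_s: 12.75
eef_pos: [0.551, 0.0118, 0.0322]
eef_rot: [0.0, 0.737, 0.676, 0.0]
wrist_force: [0.3, 0.0, -4.6]
opening: 0.711
grasp_force: 66.8
time_s: 13.25
eef_pos: [0.5603, 0.0112, 0.0322]
eef_rot: [0.0, 0.737, 0.676, 0.0]
wrist_force: [0.0, 0.2, -5.1]
opening: 0.71
grasp_force: 66.7
[-0.00826744  0.01817046  0.01665339]
```

```bash
python3 jog.py '[{"z": 0.014,"finger_gap": 0},{"z": 0.014,"finger_gap": 0}]'; python3 jog.py '[{"y": 0.04,"finger_gap": 0},{"y": 0.06,"finger_gap": 0},{"y": 0.06,"finger_gap": 0}]'; python3 jog.py '[{"y": 0.04,"finger_gap": 0},{"y": 0.06,"finger_gap": 0},{"y": 0.06,"finger_gap": 0}]'
```

```text
time_s: 13.5
eef_pos: [0.5602, 0.0112, 0.032]
eef_rot: [0.0, 0.737, 0.676, 0.0]
wrist_force: [-2.6, 0.3, 0.1]
opening: 0.709
grasp_force: 67.5
time_s: 13.88
eef_pos: [0.5609, 0.0112, 0.0321]
eef_rot: [-0.001, 0.737, 0.676, -0.001]
wrist_force: [-12.5, 1.2, 11.7]
opening: 0.707
grasp_force: 68.9
time_s: 14.25
eef_pos: [0.5635, 0.011, 0.0321]
eef_rot: [-0.002, 0.737, 0.676, -0.002]
wrist_force: [-13.6, 0.3, 14.0]
opening: 0.706
grasp_force: 69.1
```

Scaled: -0.001 m is -0.02.

```bash
python3 jog.py '[{"z": -0.02,"finger_gap": 0},{"z": -0.02,"finger_gap": 0}]'; python3 jog.py '[{"y": 0.02,"finger_gap": 0},{"y": 0.04,"finger_gap": 0},{"y": 0.04,"finger_gap": 0}]';python3 -c "
from h import *
print(ctrl.get_obs()['torque']);go(.5678,.011,.032,-.087)"
```

```text
time_s: 14.5
eef_pos: [0.5656, 0.0108, 0.0322]
eef_rot: [0.0, 0.737, 0.676, 0.0]
wrist_force: [-2.5, 0.2, -4.6]
opening: 0.708
grasp_force: 66.8
time_s: 14.88
eef_pos: [0.5666, 0.0107, 0.0322]
eef_rot: [-0.001, 0.737, 0.676, -0.001]
wrist_force: [-7.4, 0.3, 0.1]
opening: 0.713
grasp_force: 67.3
[0.05525358 1.2094633  0.1613269 ]
delta [0.0004 0.0011 0.0002] rot [-0.0026  0.      0.0006] t 14.875
```

The long fence shows contact. I'll back off 2 mm, approach the short fence, then press both.

Scaled: 0.014 m is 0.28, 0.012 m is 0.24.

```bash
python3 jog.py '[{"y": -0.06,"z": -0.006,"finger_gap": 0},{"x": 0.08,"y": -0.06,"z": -0.006,"finger_gap": 0},{"x": 0.16,"y": -0.06,"z": -0.006,"finger_gap": 0},{"x": 0.24,"y": -0.06,"z": -0.006,"finger_gap": 0},{"x": 0.28,"y": -0.06,"z": -0.006,"finger_gap": 0},{"x": 0.28,"y": -0.06,"z": -0.006,"finger_gap": 0}]'; python3 jog.py '[{"x": 0.04,"finger_gap": 0},{"x": 0.08,"finger_gap": 0},{"x": 0.08,"finger_gap": 0}]';python3 jog.py '[{"x": 0.02,"finger_gap": 0},{"x": 0.04,"finger_gap": 0},{"x": 0.04,"finger_gap": 0}]'; python3 -c "
from h import *
print(ctrl.get_obs()['torque'])"
```

```text
time_s: 15.62
eef_pos: [0.5664, 0.025, 0.0329]
eef_rot: [0.0, 0.737, 0.676, 0.0]
wrist_force: [-2.3, 0.2, -4.7]
opening: 0.713
grasp_force: 66.9
time_s: 16.0
eef_pos: [0.5667, 0.0287, 0.033]
eef_rot: [0.0, 0.737, 0.676, 0.0]
wrist_force: [-1.6, -2.4, -5.1]
opening: 0.713
grasp_force: 66.8
time_s: 16.38
eef_pos: [0.5669, 0.0305, 0.033]
eef_rot: [0.001, 0.737, 0.676, 0.0]
wrist_force: [-1.2, -3.7, -3.6]
opening: 0.707
grasp_force: 66.9
[-0.67533844  0.39426259  0.01122906]
```

```bash
python3 jog.py '[{"z": 0.012,"finger_gap": 0},{"z": 0.02,"finger_gap": 0},{"z": 0.02,"finger_gap": 0}]'; python3 jog.py '[{"x": 0.02,"y": 0.02,"finger_gap": 0},{"x": 0.02,"y": 0.04,"finger_gap": 0},{"x": 0.02,"y": 0.04,"finger_gap": 0}]'; python3 -c "
from h import *
print(ctrl.get_obs()['torque']);go(.5678,.0306,.032,-.087)"
```

```text
time_s: 16.75
eef_pos: [0.5671, 0.0305, 0.0321]
eef_rot: [0.001, 0.737, 0.676, 0.0]
wrist_force: [-2.7, -4.9, -2.7]
opening: 0.711
grasp_force: 67.2
time_s: 17.12
eef_pos: [0.5674, 0.0305, 0.0321]
eef_rot: [-0.0, 0.737, 0.676, -0.002]
wrist_force: [-10.8, -9.4, 6.3]
opening: 0.71
grasp_force: 68.0
[-1.33425535  1.71448282  0.41673028]
delta [0.0001 0.0004 0.0001] rot [-0.0025  0.002   0.0011] t 17.125
```

```bash
P='
from h import *
o=ctrl.get_obs();print(o["torque"].round(3),o["wrist_force"].round(1),o["eef_pos"].round(5));go(.5678,.0306,.032,-.087)'
python3 jog.py '[{"az": -0.024,"finger_gap": 0},{"az": -0.024,"finger_gap": 0}]' >/dev/null; python3 -c "$P"; python3 jog.py '[{"az": -0.024,"finger_gap": 0},{"az": -0.024,"finger_gap": 0}]'>/dev/null; python3 -c "$P"
```

```text
[-1.267  1.434  0.106] [-8.5 -8.4  3. ] [0.56775 0.0305  0.03213]
delta [0.0001 0.     0.0001] rot [-0.0017  0.0017  0.0064] t 17.375
[-1.369  1.242  0.015] [-7.1 -8.7  2.3] [0.56804 0.03039 0.03216]
delta [ 0.0002 -0.0003  0.0002] rot [-0.001   0.0018  0.0122] t 17.625
```

Careful with the scale: shifts go in units of 50 mm and turns go in units of 0.25 rad. That gives: 0.001 m is 0.02.

```bash
P='
from h import *
o=ctrl.get_obs();print(o["torque"].round(3),o["wrist_force"].round(1),o["eef_pos"].round(5));go(.5678,.0306,.032,-.087)'
python3 jog.py '[{"y": 0.02,"finger_gap": 0},{"y": 0.02,"finger_gap": 0}]' >/dev/null; python3 -c "$P"; python3 jog.py '[{"az": -0.024,"finger_gap": 0},{"az": -0.024,"finger_gap": 0}]'>/dev/null; python3 -c "$P";  python3 jog.py '[{"az": -0.024,"finger_gap": 0},{"az": -0.024,"finger_gap": 0}]'>/dev/null; python3 -c "$P"
```

```text
[-1.336  1.954  0.033] [-12.3  -8.6   6.7] [0.56812 0.03038 0.03217]
delta [ 0.0002 -0.0003  0.0002] rot [-0.0032  0.0019  0.0123] t 17.875
[-1.412  1.868 -0.856] [-12.2  -9.6   5.2] [0.56813 0.03037 0.03215]
delta [ 0.0002 -0.0003  0.0001] rot [-0.0031  0.0012  0.0158] t 18.125
[-1.504  1.905 -1.362] [-12.9 -10.2   6.6] [0.56798 0.03029 0.03214]
delta [ 0.0003 -0.0002  0.0001] rot [-0.0035  0.001   0.0207] t 18.375
```

The torque jump marks the square yaw, so I'll turn back to it.

Scaled: 0.01 rad is 0.04.

```bash
P='
from h import *
o=ctrl.get_obs();print(o["torque"].round(3),o["wrist_force"].round(1),o["eef_pos"].round(5));go(.5678,.0306,.032,-.087)'
python3 jog.py '[{"az": 0.024,"finger_gap": 0},{"az": 0.04,"finger_gap": 0},{"az": 0.04,"finger_gap": 0}]' >/dev/null; python3 -c "$P"; python3 jog.py '[{"x": 0.02,"finger_gap": 0},{"x": 0.02,"finger_gap": 0}]'>/dev/null; python3 -c "$P"
```

```text
[-1.425  1.995  0.141] [-11.7  -9.9   7.3] [0.56795 0.03033 0.03215]
delta [ 0.0003 -0.0002  0.0002] rot [-0.0035  0.002   0.0145] t 18.75
[-2.09   2.188  0.121] [-13.2 -13.1   7. ] [0.568   0.03041 0.03221]
delta [ 0.0002 -0.0002  0.0002] rot [-0.0036  0.0035  0.0146] t 19.0
```

```bash
P='
from h import *
o=ctrl.get_obs();print(o["torque"].round(3),o["wrist_force"].round(1),o["eef_pos"].round(5));go(.5678,.0306,.032,-.087)'
python3 jog.py '[{"ax": -0.014,"ay": 0.014,"finger_gap": 0},{"ax": -0.014,"ay": 0.014,"finger_gap": 0}]' >/dev/null; python3 -c "$P"; python3 - <<'E'
from h import *
g=cv2.cvtColor(cv2.imread("pics/top0.png"),cv2.COLOR_BGR2GRAY).astype(float)
# sub-pixel desk-side (near) edge of long fence per column; left/right edges of short fence per row
def line(pts,z,n=0):
    P=px2w("top",pts,z); 
    for _ in range(3):
        i=0 if np.ptp(P[:,1])>np.ptp(P[:,0]) else 1
        k=np.polyfit(P[:,1-i],P[:,i],1); r=P[:,i]-np.polyval(k,P[:,1-i]); P=P[abs(r)<max(2*r.std(),3e-4)]
    print(np.arctan(k[0]).round(4),(r.std()*1e3).round(2),len(P))
def edge(v,lo): # last crossing of 190 level downward
    for j in range(len(v)-1,0,-1):
        if v[j-1]>=170>v[j]: return lo+j-1+(v[j-1]-170)/(v[j-1]-v[j])
f=[];b=[]
for c in range(321,376):
    lo=int(215+(c-318)*.075); v=g[lo:lo+16,c]
    e=edge(v,lo); e and f.append((c,e))
    w=g[lo-3:lo+9,c][::-1]; e=edge(w,0)
    if e: b.append((c,lo+8-e))
line(np.array(f),.024); line(np.array(b),.024)
s=[];t=[]
for r in range(228,257):
    c0=int(312-(r-226)*.078); v=g[r,c0-4:c0+10]
    e=edge(v,c0-4); e and s.append((e,r))
    e=edge(g[r,c0-10:c0+1][::-1],0); 
    if e: t.append((c0-e,r))
line(np.array(s),.024); line(np.array(t),.024)
E
```

```text
[-2.149  2.169  0.117] [-13.2 -12.8   5.9] [0.56792 0.03043 0.03207]
delta [ 0.0002 -0.0001  0.0001] rot [-0.0001 -0.0002  0.0146] t 19.25
0.09 0.42 54
0.0889 0.41 47
-0.0917 0.72 25
-0.0891 0.31 21
```

The kit presses on both fences at about 13 N. Before accepting the yaw I'll run a fine rocking sweep to confirm it, since forward travel should peak when the box is flush.

```bash
P='
from h import *
o=ctrl.get_obs();A=R.from_quat(o["eef_rot"],scalar_first=True).as_matrix();print(np.arctan2(A[1,1],A[0,1]).round(4),o["torque"].round(3),o["wrist_force"].round(1),(o["eef_pos"]*1e3).round(2))'
python3 jog.py '[{"x": -0.02,"az": 0.024,"finger_gap": 0},{"x": -0.02,"az": 0.048,"finger_gap": 0},{"x": -0.02,"az": 0.048,"finger_gap": 0}]' >/dev/null; python3 -c "$P"
python3 jog.py '[{"az": 0.016,"finger_gap": 0},{"az": 0.016,"finger_gap": 0}]' >/dev/null; python3 -c "$P"
python3 jog.py '[{"az": 0.016,"finger_gap": 0},{"az": 0.016,"finger_gap": 0}]' >/dev/null; python3 -c "$P"
python3 jog.py '[{"az": -0.016,"finger_gap": 0},{"az": -0.016,"finger_gap": 0}]' >/dev/null; python3 -c "$P"
python3 jog.py '[{"az": -0.016,"finger_gap": 0},{"az": -0.016,"finger_gap": 0}]' >/dev/null; python3 -c "$P"
python3 jog.py '[{"az": -0.016,"finger_gap": 0},{"az": -0.016,"finger_gap": 0}]' >/dev/null; python3 -c "$P"
python3 jog.py '[{"az": -0.016,"finger_gap": 0},{"az": -0.016,"finger_gap": 0}]' >/dev/null; python3 -c "$P"
python3 jog.py '[{"az": -0.016,"finger_gap": 0},{"az": -0.016,"finger_gap": 0}]' >/dev/null; python3 -c "$P"
```

```text
-0.0836 [-1.298  1.868  0.441] [-11.   -7.9   4.4] [567.98  30.54  32.03]
-0.0866 [-1.314  1.868  0.818] [-10.8  -7.9   6.3] [568.01  30.5   32.05]
-0.0902 [-1.355  1.815  0.987] [-11.5  -9.1   5.4] [567.99  30.45  32.04]
-0.0876 [-1.39   1.849  0.401] [-12.3  -7.8   5.3] [568.06  30.42  32.05]
-0.0841 [-1.338  1.667  0.355] [-9.8 -7.9  3.5] [568.36  30.49  32.05]
-0.0813 [-1.414  1.658 -0.268] [-9.7 -7.3  4.1] [568.42  30.51  32.03]
-0.079 [-1.376  1.659 -0.895] [-8.9 -9.   4.2] [568.4   30.48  32.02]
-0.0755 [-1.462  1.698 -1.079] [-11.1  -8.8   5.3] [568.32  30.44  32.04]
```

```bash
P='
from h import *
o=ctrl.get_obs();A=R.from_quat(o["eef_rot"],scalar_first=True).as_matrix();print(np.arctan2(A[1,1],A[0,1]).round(4),o["torque"].round(3),o["wrist_force"].round(1),(o["eef_pos"]*1e3).round(2),o["opening"])
go(.5678,.0306,.032,-.08)'
python3 jog.py '[{"az": 0.012,"finger_gap": 0},{"az": 0.012,"finger_gap": 0}]' >/dev/null; python3 -c "$P"
python3 jog.py '[{"az": 0.012,"finger_gap": 0},{"az": 0.012,"finger_gap": 0}]' >/dev/null; python3 -c "$P"
python3 jog.py '[{"x": 0.02,"y": 0.02,"finger_gap": 0},{"x": 0.04,"y": 0.04,"finger_gap": 0},{"x": 0.04,"y": 0.04,"finger_gap": 0}]' >/dev/null; python3 -c "$P"
```

```text
-0.0773 [-1.406  1.717 -0.517] [-10.8  -9.2   4.4] [568.28  30.43  32.03] 0.7128762741159687
delta [ 0.0001 -0.0005  0.    ] rot [ 0.0008 -0.0022  0.0027] t 21.625
-0.0791 [-1.399  1.738 -0.093] [-9.4 -8.8  3.3] [568.29  30.45  32.06] 0.7082595474466749
delta [ 0.0001 -0.0005  0.0001] rot [ 0.0008 -0.0019  0.0009] t 21.875
-0.0791 [-2.663  3.218 -0.301] [-18.7 -17.4  13.4] [568.46  30.54  32.12] 0.7090833166235575
delta [ 0.     -0.0007  0.0001] rot [-0.0038  0.001   0.0009] t 22.25
```

```bash
P='
from h import *
o=ctrl.get_obs();A=R.from_quat(o["eef_rot"],scalar_first=True).as_matrix();print(np.arctan2(A[1,1],A[0,1]).round(4),o["torque"].round(3),o["wrist_force"].round(1),(o["eef_pos"]*1e3).round(2),o["opening"])
go(.5678,.0306,.032,-.08)'
python3 jog.py '[{"ax": -0.0152,"ay": 0.004,"finger_gap": 0},{"ax": -0.0152,"ay": 0.004,"finger_gap": 0}]' >/dev/null; python3 -c "$P"
python3 jog.py '[{"az": 0.008,"finger_gap": 0},{"az": 0.008,"finger_gap": 0}]' >/dev/null; python3 -c "$P"
python3 jog.py '[{"az": 0.012,"finger_gap": 0},{"az": 0.012,"finger_gap": 0}]' >/dev/null; python3 -c "$P"
python3 jog.py '[{"az": -0.012,"finger_gap": 0},{"az": -0.012,"finger_gap": 0},{"az": -0.012,"finger_gap": 0}]' >/dev/null; python3 -c "$P"
```

```text
-0.0792 [-2.671  3.216 -0.314] [-18.2 -17.8  12.8] [568.38  30.55  32.01] 0.7112718202796077
delta [ 0.     -0.0006  0.    ] rot [-0.     -0.0002  0.0008] t 22.5
-0.0803 [-2.639  3.266  0.022] [-17.9 -18.   12.5] [568.4   30.54  32.03] 0.7087243018054172
delta [ 0.     -0.0006  0.    ] rot [-0.0001  0.0001 -0.0003] t 22.75
-0.0822 [-2.623  3.242  0.487] [-18.9 -17.2  12.8] [568.42  30.55  32.05] 0.7108028047362039
delta [-0.     -0.0006  0.0001] rot [-0.      0.0004 -0.0022] t 23.0
-0.0804 [-2.668  3.25   0.033] [-19.1 -17.1  12.9] [568.41  30.56  32.03] 0.7112498853489626
delta [-0.     -0.0006  0.    ] rot [-0.      0.0001 -0.0004] t 23.375
```

The response is elastic and reversible, with no forward travel and zero yaw torque or tilt, so the box is flush on both fences. I'll hand in while pressing.

```bash
python3 -c "
from bench import ctrl
print(ctrl.hand_in())"
```

```text
the job is handed in; nothing more can be done
None
```

I closed the kit with its lid level and handed it in at about 23 s, held upright in the corner with 17–19 N on each fence; force and torque readings show it flush there, but I had no pictures left for a final look.

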